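# Refit the pressure roller in a label printer unit

### The arm

A 6-joint arm with a two-finger parallel gripper is mounted at the origin on the work surface. World frame = base frame: x ahead of the robot, y to its left, z up, the work surface at z = 0. Lengths are in mm, angles in rad, forces in N, time in s.
With the tool pointing down it reaches from about 275 to 750 mm from the base axis. Payload 10.2 kg.
Tool frame: the origin (TCP) lies at the very end of the fingers, on their centre line; the grasp point (between the pads) lies 19 mm behind it; z points along the fingers, y is the direction in which the jaws open and shut (so a half turn about z gives the same grasp; the last joint's range is limited). The gripper opens to 85 mm and grips with 20 to 120 N. Pads are 22 mm wide; open, the fingers measure 114 mm over their backs; the gripper's body (76 mm by 85 mm) begins 54 mm behind the grasp point. The pads swing forward as they close: fully open they stand 13 mm farther back than shut.
Start: joints at [0.972, 0.313, 1.498, -0, 1.331, -0.223], TCP at [192.697, 488.364, 231.294] pointing down, gripper open.
Joint ranges: [-2.94, 2.94], [-0.97, 2.17], [0.19, 2.56], [-1.23, 4.37], [0.02, 3.11], [-2.88, 2.88]. Speed limits (rad/s): [2.39, 2.39, 3.01, 3.14, 3.14, 3.14].

### API

Orientations are given as a unit quaternion [w, x, y, z].
In Python, from rig import * gives the robot as it stands. The module is installed in compiled form; this text tells all that it offers.
- The arm moves only by the shell command python3 -m crank 'ROWS' [FORCE]. ROWS is a JSON object of lists of equal length, an entry for each row: "dp": the shift along the world's x, y, z in cm, a list of three; "delta_rot": the turn, a rotation vector about the world's x, y, z in degrees, a list of three; "claw": the closure in counts, from 0 (fully open) to 255 (shut). A call has 1 to 10 rows; each row shifts and turns the commanded pose from where the row before left it; what a row does not reach is not made up. A row lasts 1/10 s, in which the tool goes at most 50 mm and 8.59 degrees, less where a joint would pass 70% of its speed; a pose out of reach is approached as far as the arm can. A call is refused whole if a number of a shift passes 5 or a number of a turn 8.59, either way. A call with a gripper value outside its range is refused whole. The fingers move at their own pace and stop on an object; FORCE is the grip in N (left out, the last holds). Time passes only in rows, so rows that do not move let the fingers close. It gives the time, the measured TCP pose, the force and the opening at its end, in the units of the state.
- sense(): the state, without advancing time (a new reading comes with each control period).
- capture(name): name is "side" or "top" or "wrist"; returns (picture, depth): 400x640x3 uint8, red, green, blue; 400x640 float32, mm along the optical axis (not along the pixel's ray), 0 where there is no reading.
- camera_model(name): a dict with "fx", "fy", "cx", "cy" (pixels), "cam_to_world" (4x4, takes a point from camera to world coordinates); the wrist camera has in their place "T_tool_cam" (4x4, takes a point from camera to tool coordinates, whose origin is the TCP and whose axes are the flange's). Camera axes: x right, y up, looking along -z (the intrinsics and any distortion apply to the point x, -y, -z); pixel columns grow to the right and rows downward; lengths in mm; the calibration is good to about 2 mm. The wrist camera is an equidistant fisheye: a pixel r from the principal point sees the ray r / f radians off the axis. A picture is of the moment at which its call begins: read the wrist's pose just before it. camera_model takes no time and is no camera call.
- finish_job(): hands the job in, once; it reports no verdict.
Trained networks look in the newest picture that a camera, given by its name, has taken for a name from the list of things; names that differ only in an ending like _2 or _b are one class to them, and where a whole thing is asked for, a point or a joint stands for the part that bears it (a point fixed in the world has none). Each returns a list of dicts, best first, with "p" (0 to 1); they miss things now and then, are a little off and sometimes report something else, mostly with a low value. They report only what shows in the picture. A call takes as long as a camera call. They do not tell look-alikes from the thing itself.
- boxes_of(camera, target): "centre" ([column, row] in pixels, amid what is visible of it).
- masks_of(camera, target): "region" (400x640 bool, what is visible of it) and "centre" ([column, row] in pixels, amid what is visible of it).
- pinpoint(camera, target): "centre" ([column, row] in pixels: a listed point, or the origin of a listed thing).
The state is a dict: "time_s": time; "joints": joint angles; "dq": joint speeds; "tau": joint torques, N m; "eef_pos": TCP position; "ee_rot": TCP orientation; "force": force on the tool from outside, world axes, zero at the start; "wrist_torque": the same for the moment, N m; "grip_width": opening from 0.0 (shut) to 1.0 (fully open).
Only numpy, scipy, OpenCV 4.12 (cv2) and the standard library are available. Lean on these libraries where they do the work, as an engineer would, in place of code of your own. Each camera call takes 0.05 s, during which the arm holds its last target.

### The job

Take the roller with the long shaft from the cradle and lay it across the two forks of the roller unit so that its shaft rests on the sprung jaws, and let go of it. Then press it down past the jaws until both ends of the shaft sit fully home in the forks, and only after that push the pressure arm over from behind so that its bar comes to rest on the roller. Leave the roller with the short shaft in its cradle.

Things in the scene. Friction and masses are not known exactly. Their poses are not given: they have to be found in the camera images.
- roller: Roller to fit: black rubber sleeve 36 mm in diameter, 90 mm long, on a steel shaft 12 mm in diameter, 190 mm long (50 mm stick out at each end); 0.26 to 0.44 kg. Origin at its centre, y along the shaft (both ends alike); it may turn about y. Starts level in either bay of the cradle, its axis 55 mm above the table.
- roller_short: The other roller, not wanted: same sleeve, but its shaft is only 106 mm long (8 mm stubs at the ends). Lies in the cradle's other bay. Origin at its centre, y along the shaft.
- cradle: Fixed grey plastic cradle, base 190 x 100 x 8 mm, origin under its centre. Bays at x = +45 and -45 mm: a roller lies along y, its sleeve on two V supports (each 10 mm wide, 33 mm either side of the bay's middle, up to 51 mm high). At the sleeve's middle both sides are free down to the base, to grip from above across its diameter.
- unit: Roller unit, fixed; base 12 mm thick, x = -60..130, y = -85..85 mm, origin at its underside below the seat; x points from the forks to the pressure arm behind them, y along the roller's axis, z up. Two cheeks (y = 52..62 mm and mirrored, 104 mm clear between) have slots 14 mm wide, open upward, floor at z = 54. The +x prong is straight to z = 87, flared to z = 104; the -x wall ends at z = 60.
- seat (a point): Where the roller's centre is when fully home: on the slots' centreline, midway between the cheeks, 60 mm above the unit's underside. Axes as the unit's. The roller has 7 mm of end play to each side along y.
- mouth (a point): Where the roller's centre is when it rests on the jaws: 20 mm above the seat. A shaft laid between jaw lips and flared prongs (up to 8 mm off along x) slides here by itself and stays; forks and jaws are slippery. From here a push of about 9 to 19 N straight down on the middle of the sleeve drives it past both jaws, which spring back over it.
- nose_left (a point): Centre of the white round nose (12 mm in diameter, 8 mm wide) of the sprung jaw on the +y side; shut, it is at unit x = -6, y = 67, z = 70.5 mm, over the slot. The jaw is a slim upright steel lever on the cheek's outer face, hinged at x = -12, z = 22; above the nose its lip leans outward to x = -20, z = 95 mm.
- nose_right (a point): The same on the -y side (unit y = -67 mm).
- jaw_left (a joint): Angle of the +y jaw, rad: 0 = sprung shut, positive = pushed outward to -x; about 0.1 when the shaft passes.
- jaw_right (a joint): Angle of the -y jaw, rad, as jaw_left.
- presser (a joint): Angle of the pressure arm, rad: 0 = leaning back from the forks on its stop (the start), 0.45 = upright, about 2.1 = its bar lies on a roller that is home, about 1.9 on one still on the jaws, 2.35 = no roller. A 0.25 kg arm moved by its weight alone: pushed past upright towards the forks it falls onto the roller within a second; let go before that it falls back.
- presser_bar (a point): Middle of the steel bar at the pressure arm's free end: 14 mm in diameter, 70 mm long along the unit's y, 87 mm from the hinge. The arm's plate is 24 mm wide (y), 8 mm thick. At the start the bar's middle is at unit x = 123, z = 170 mm.
- presser_hinge (a point): The pressure arm's hinge, axis along y, at unit x = 85, z = 92 mm, between two posts (52 mm over both along y, 102 mm high). Behind the arm (+x) nothing stands higher than 50 mm on the unit: a closed gripper can come down there and push.
Not all that is in view belongs to the job. Leave any white look-alike of the roller alone.

How it is judged:
By the outcome, as a careful person would: the job done as asked, in the order asked, and still so for the second after the job is handed in, with the robot touching nothing.
It also fails if it takes over 59 s, if anything falls off the work surface, if the arm or the gripper's body presses on something with over 40 N, if the wrist force passes 120 N, or if a joint passes its speed limit or range.

## Working session

There is one attempt and no reset: what is moved stays moved. The work goes in short steps, Python scripts to look and compute and a shell command to move; the robot and the scene stay as the last step left them, time stands still between calls to the robot, and variables do not carry over. Pictures are saved under pics/ and viewed, and the job is handed in when it is done.

```bash
mkdir -p pics; python3 - <<'E'
from rig import *
import cv2
s=sense(); print({k:(s[k] if not hasattr(s[k],'tolist') else s[k].tolist()) for k in s})
for n in ("side","top","wrist"):
    p,d=capture(n); cv2.imwrite(f"pics/{n}0.png",p[...,::-1])
    m=camera_model(n); print(n,m)
    for t in ("roller","roller_short","cradle","unit","presser_bar","nose_left","nose_right","presser_hinge","seat","mouth"):
        try: print(t,[(r['p'],r['centre']) for r in pinpoint(n,t)][:4])
        except Exception as e: print(t,e)
print(sense()['time_s'])
E
```

```text
{'time_s': 0.0, 'joints': [0.9715931632710738, 0.3134599179277441, 1.4984111114344532, 1.4877809983285788e-05, 1.330985826678031, -0.223402542239048], 'dq': [0.0006115419148693897, 0.0004261347680808102, 0.0013818181897261817, -0.0017714019090057326, -0.0017638870391111074, -0.0007742696188314244], 'tau': [-0.0007705485222686548, -41.22687220573425, -25.974372625350952, -0.0002442291770421434, 0.004146131541347131, -3.593568408177816e-05], 'eef_pos': [192.5529110828232, 488.15345561400744, 230.73977214373068], 'ee_rot': [-0.00025933885016676415, 0.18679827928208415, 0.9823980879730719, -0.0005764958506086317], 'force': [-1.156930163746345, 0.001888697782591881, 0.21054585424302966], 'wrist_torque': [0.017101426985132263, -0.0334227859199862, -0.01533484421941337], 'grip_width': 0.9984428783521592}
side {'fx': 395.04731841804585, 'fy': 395.04731841804585, 'cx': 312.7615297625116, 'cy': 202.51358264029327, 'cam_to_world': array([[-9.98398653e-01,  3.43249490e-02, -4.49658500e-02,
         4.48577588e+02],
       [-5.52489024e-02, -7.62417912e-01,  6.44722023e-01,
         5.00052889e+0
[... 1449 characters left out ...]
199.7])]
presser_hinge [(0.73, [254.6, 160.8])]
seat [(0.68, [248.9, 193.6])]
mouth [(0.75, [247.1, 192.4])]
wrist {'fx': 309.70691628693146, 'fy': 309.70691628693146, 'cx': 316.33069243840214, 'cy': 200.72555162292466, 'T_tool_cam': array([[-7.32529137e-04,  9.63806179e-01,  2.66602911e-01,
         6.90611500e+01],
       [ 9.99999666e-01,  6.09198120e-04,  5.45305299e-04,
         4.37199127e-01],
       [ 3.63154625e-04,  2.66603221e-01, -9.63806303e-01,
        -1.42409197e+02],
       [ 0.00000000e+00,  0.00000000e+00,  0.00000000e+00,
         1.00000000e+00]])}
roller []
roller_short []
cradle []
unit []
presser_bar []
nose_left []
nose_right []
presser_hinge []
seat []
mouth []
1.65
```

View pics/side0.png

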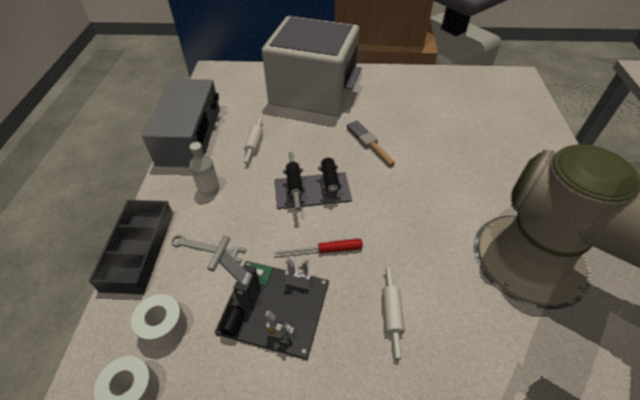

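View pics/top0.png

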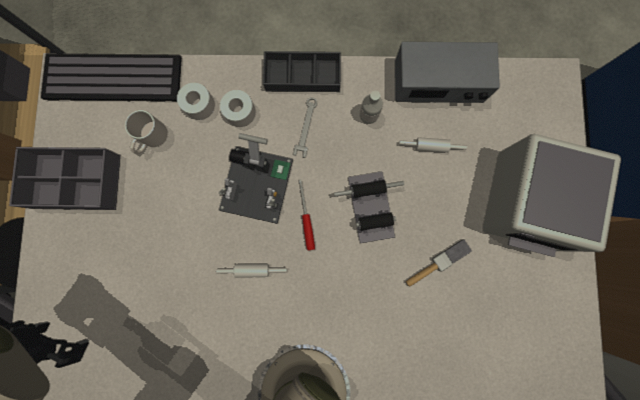

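```bash
cat > h.py <<'E'
from rig import *
import numpy as np, cv2
from scipy.spatial.transform import Rotation as R
def ray(n,px):
    m=camera_model(n);T=np.array(m['cam_to_world'])
    d=np.array([(px[0]-m['cx'])/m['fx'],-(px[1]-m['cy'])/m['fy'],-1.])
    return T[:3,3],T[:3,:3]@d
def at_z(n,px,z):
    o,d=ray(n,px); return o+d*(z-o[2])/d[2]
def at_depth(n,px,dep):
    o,d=ray(n,px); return o+d*dep
def tri(a,b,na='side',nb='top'):
    o1,d1=ray(na,a);o2,d2=ray(nb,b);d1=d1/np.linalg.norm(d1);d2=d2/np.linalg.norm(d2)
    A=np.stack([d1,-d2],1);t=np.linalg.lstsq(A,o2-o1,rcond=None)[0]
    p,q=o1+d1*t[0],o2+d2*t[1]; return (p+q)/2,np.linalg.norm(p-q)
def cloud(n,dep):
    m=camera_model(n);T=np.array(m['cam_to_world']);v,u=np.mgrid[0:400,0:640]
    P=np.stack([(u-m['cx'])/m['fx']*dep,-(v-m['cy'])/m['fy']*dep,-dep],-1)
    return P@T[:3,:3].T+T[:3,3]
def proj(n,P):
    m=camera_model(n);T=np.array(m['cam_to_world']);c=(np.asarray(P)-T[:3,3])@T[:3,:3]
    return np.array([m['cx']+m['fx']*c[0]/-c[2], m['cy']-m['fy']*c[1]/-c[2]])
E
python3 - <<'E'
from h import *
P={}
for n in("side","top"):
    p,d=capture(n); np.save(f"pics/{n}_d.npy",d); np.save(f"pics/{n}_p.npy",p)
    q=cloud(n,d); P[n]=q
    for t in ("roller","roller_short"):
        for r in masks_of(n,t)[:3]:
            k=r['region']&(d>0); X=q[k]; 
            print(n,t,r['p'],r['centre'],k.sum(),X.mean(0).round(1),X[:,2].max().round(1), p[k].mean(0).round())
for nm,a,b in(("long",(294,178.1),(369.4,189.2)),("short",(331.6,173.6),(375.6,221.3)),("cradle",(309.8,193.2),(369.7,209.3)),("unit",(287.3,316.8),(252.7,198.2)),("bar",(218.6,253.9),(254.9,138.3)),("hinge",(243.4,278.5),(254.6,160.8)),("noseL",(282.8,329.9),(218.6,188.6)),("noseR",(299.8,265.3),(273.4,199.7)),("seat",(290.6,298.4),(248.9,193.6)),("mouth",(289.3,286.1),(247.1,192.4))):
    x,e=tri(a,b); print(nm,x.round(1),e.round(1))
a=cv2.resize(np.load("pics/top_p.npy")[120:250,200:420],None,fx=3.6,fy=3.6,interpolation=cv2.INTER_CUBIC)
b=cv2.resize(np.load("pics/side_p.npy")[140:370,190:370],None,fx=2.6,fy=2.6,interpolation=cv2.INTER_CUBIC)
cv2.imwrite("pics/ct.png",a[...,::-1]);cv2.imwrite("pics/cs.png",b[...,::-1])
E
```

```text
side roller 0.95 [249.1, 141.6] 439 [ 673.4 -341.8   28.1] 39.7 [148. 141. 127.]
side roller 0.91 [295.2, 182.0] 564 [ 539.7 -153.7   66.1] 76.7 [49. 47. 43.]
side roller 0.85 [391.6, 311.8] 1155 [320.1 155.3  28.7] 39.8 [151. 146. 132.]
side roller_short 0.7 [272.7, 301.6] 8175 [558.9 155.9  37.6] 180.3 [64. 62. 59.]
top roller 0.59 [366.8, 185.6] 567 [ 538.7 -163.4   66.7] 77.3 [51. 50. 46.]
top roller 0.57 [252.0, 273.7] 570 [318.5 145.8  30.5] 40.2 [147. 145. 132.]
top roller 0.3 [253.9, 146.5] 342 [626.7 128.9 147.6] 180.9 [104. 102.  96.]
top roller_short 0.62 [376.1, 223.4] 482 [ 452.4 -185.2   67.8] 76.2 [34. 34. 31.]
long [ 539.4 -171.    55. ] 2.5
short [ 449.9 -186.5   59.6] 3.0
cradle [ 496.7 -179.    -8.9] 13.1
unit [524.4 156.8 -16.9] 10.7
bar [645.8 122.7 160.3] 0.4
hinge [606.2 134.1  94.9] 5.0
noseL [527.2 226.8  87.7] 5.6
noseR [505.4  85.   70.2] 1.5
seat [520.3 152.7  59.8] 2.6
mouth [519.2 149.  101.3] 0.6
```

View pics/ct.png

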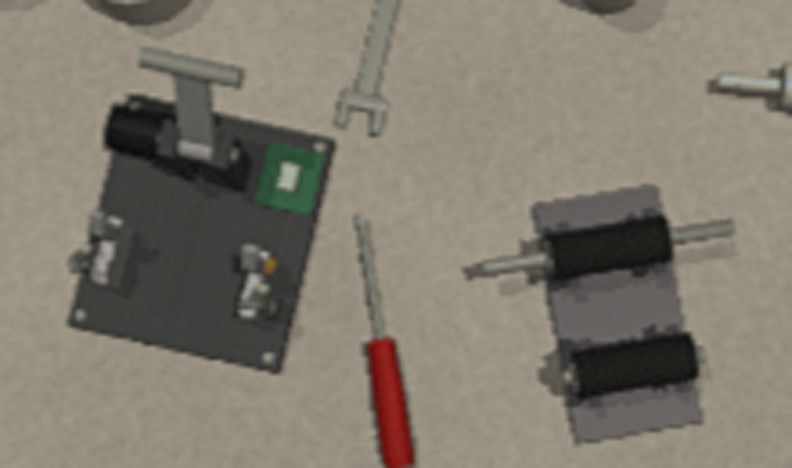

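View pics/cs.png

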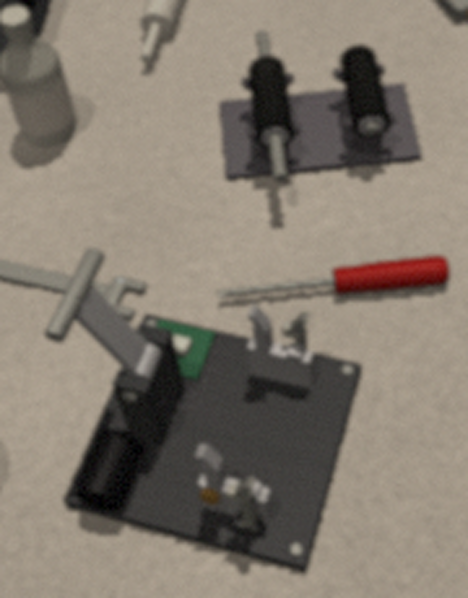

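Candidates (top-view pixels): black roller at (369,189) with steel shaft sticking out about 50 mm each end, black roller at (376,222) with stubs only, and white look-alikes at (432,145) and (253,271). The one at (369,189), side (294,179), fits: black and long shaft; the enlarged crops confirm it.

```bash
python3 - <<'E'
from h import *
for n in("side","top"):
    d=np.load(f"pics/{n}_d.npy");p=np.load(f"pics/{n}_p.npy").astype(int);q=cloud(n,d);ok=d>0
    x,y,z=q[...,0],q[...,1],q[...,2]
    # table z
    t=ok&(abs(x-400)<40)&(abs(y-0)<40); print(n,"table z",np.median(z[t]).round(2))
    k=ok&(p.sum(-1)<270)&(z>6)&(z<18)&(abs(x-550)<160)&(abs(y-150)<130)
    k=cv2.morphologyEx(k.astype(np.uint8),cv2.MORPH_OPEN,np.ones((3,3)))>0
    r=cv2.minAreaRect(q[k][:,:2].astype(np.float32)); print("plate",k.sum(),r,np.median(z[k]))
    print(cv2.boxPoints(r).round(1).tolist())
    # roller sleeve
    for c in((539,-170),(450,-186)):
        k=ok&(z>62)&(abs(x-c[0])<35)&(abs(y-c[1])<60)
        X=q[k];m=X[:,:2].mean(0);u,s,v=np.linalg.svd(X[:,:2]-m);a=v[0]*np.sign(v[0][1])
        pr=(X[:,:2]-m)@a; print("sleeve",k.sum(),m.round(1),"yaw of axis",np.degrees(np.arctan2(-a[0],a[1])).round(1),pr.min().round(1),pr.max().round(1),"mid",(m+a*(pr.max()+pr.min())/2).round(1),X[:,2].max())
        k=ok&(z>72)&(abs(x-c[0])<35)&(abs(y-c[1])<60);X=q[k];print('  ridge',k.sum(),X.mean(0).round(1))
        k=ok&(z>50)&(abs(x-c[0])<45)&(abs(y-c[1])<110);pr=(q[k][:,:2]-m)@a; o=(q[k][:,:2]-m)@[a[1],-a[0]];f=abs(o)<22;print("  shaft ext mid",(m+a*(pr[f].max()+pr[f].min())/2).round(1),(pr[f].max()-pr[f].min()).round(1))
    # bar, noses, cheeks
    k=ok&(z>150)&(abs(x-640)<50)&(abs(y-130)<70);X=q[k];m=X.mean(0);u,s,v=np.linalg.svd(X[:,:2]-m[:2]);print("bar",k.sum(),m.round(1),v[0],X[:,2].max())
    k=ok&(z>60)&(abs(x-520)<60)&(abs(y-150)<110)
    for sgn in(1,-1):
        kk=k&((y-150)*sgn>0);X=q[kk];print("fork",kk.sum(),X.mean(0).round(1),X.min(0).round(1),X.max(0).round(1))
E
```

```text
side table z 1.62
plate 4789 ((556.402587890625, 145.21090698242188), (171.22454833984375, 188.13404846191406), 77.93781280517578) 12.564793983193908
[[446.5, 81.0999984741211], [630.5, 41.79999923706055], [666.2999877929688, 209.3000030517578], [482.29998779296875, 248.60000610351562]]
sleeve 391 [ 541.3 -163. ] yaw of axis 10.1 -50.7 50.4 mid [ 541.3 -163.1] 76.71386489248812
  ridge 133 [ 541.5 -168.4   73.3]
  shaft ext mid [ 542.2 -167.9] 190.9
sleeve 377 [ 454.  -180.9] yaw of axis 11.1 -50.9 48.8 mid [ 454.2 -181.9] 75.724627162366
  ridge 138 [ 453.4 -183.7   73.3]
  shaft ext mid [ 454.2 -181.9] 99.7
bar 420 [640.  130.4 170.8] [0.2196348  0.97558216] 180.3120204091581
fork 226 [537.6 213.4  82.4] [516.5 199.8  60.1] [557.3 225.7 104.4]
fork 213 [512.2  94.4  81.1] [488.8  83.8  60.4] [533.  105.6 106.2]
top table z 1.65
plate 2782 ((556.1212768554688, 144.44371032714844), (167.80540466308594, 189.57083129882812), 77.85369110107422) 12.66703980350394
[[445.79998779296875, 82.4000015258789], [631.0999755859375, 42.5], [666.4000244140625, 206.5], [481.1000061035156, 246.39999389648438]]
sleeve 417 [ 539.5 -166.7] yaw of axis 10.8 -49.1 57.6 mid [ 538.7 -162.5] 77.27376771783952
  ridge 104 [ 540.3 -167.4   73.7]
  shaft ext mid [ 539.8 -168.1] 189.4
sleeve 425 [ 452.  -185.4] yaw of axis 10.4 -52.8 51.2 mid [ 452.1 -186.2] 76.16731282898115
  ridge 113 [ 452.6 -185.9   73.6]
  shaft ext mid [ 452.1 -186.1] 105.6
bar 216 [639.1 126.9 172.1] [-0.20745862 -0.97824379] 180.92797597622007
fork 100 [534.7 211.   81.7] [516.8 199.1  60.1] [555.8 226.1 106.3]
fork 77 [510.6  92.1  84.7] [487.6  85.   60.3] [531.1 105.8 107.3]
```

```bash
python3 -m crank '{"dp":[[2.2,-4.1,0],[2.2,-4.1,0],[2.2,-4.1,0],[2.2,-4.1,0],[2.2,-4.1,0],[2.2,-4.1,0],[2.2,-4.1,0],[2.2,-4.1,0],[2.2,-4.1,0],[2.2,-4.1,0]],"delta_rot":[[0,0,-4],[0,0,-4],[0,0,-4],[0,0,-4],[0,0,-4],[0,0,-4],[0,0,-4],[0,0,-4],[0,0,-4],[0,0,-4]],"claw":[60,60,60,60,60,60,60,60,60,60]}' 40; python3 -m crank '{"dp":[[2.2,-4.1,0],[2.2,-4.1,0],[2.2,-4.1,0],[2.2,-4.1,0],[2.2,-4.1,0],[1.7,-4.1,0],[0,0,0]],"delta_rot":[[0,0,-4],[0,0,-4],[0,0,-4],[0,0,-4],[0,0,-2],[0,0,0],[0,0,0]],"claw":[60,60,60,60,60,60,60]}'
```

```text
time_s: 2.95
eef_pos: [413.3, 76.5, 231.6]
ee_rot: [0.0, 0.513, 0.858, 0.0]
force: [0.7, 0.3, 0.9]
grip_width: 0.768
time_s: 3.65
eef_pos: [540.5, -172.0, 230.2]
ee_rot: [-0.0, 0.641, 0.767, -0.0]
force: [0.0, 0.3, -0.6]
grip_width: 0.761
```

```bash
cat >> h.py <<'E'
def wcloud(s,dep):
    m=camera_model('wrist');T=np.array(m['T_tool_cam']);v,u=np.mgrid[0:400,0:640]
    a=(u-m['cx'])/m['fx'];b=(v-m['cy'])/m['fy'];th=np.hypot(a,b);k=np.where(th>1e-6,np.tan(np.minimum(th,1.5))/np.maximum(th,1e-6),1)
    P=np.stack([a*k*dep,-b*k*dep,-dep],-1)@T[:3,:3].T+T[:3,3]
    w,x,y,z=s['ee_rot'];return P@R.from_quat([x,y,z,w]).as_matrix().T+np.array(s['eef_pos'])
E
python3 - <<'E'
from h import *
s=sense();p,d=capture('wrist');cv2.imwrite("pics/w1.png",p[...,::-1]);q=wcloud(s,d);ok=d>0
x,y,z=q[...,0],q[...,1],q[...,2]
print("boxes",[(r['p'],r['centre']) for r in pinpoint('wrist','roller')])
print("low z",np.percentile(z[ok],[1,5,25,50,75,95]))
for zz in(50,62,72):
    k=ok&(z>zz)&(z<80)&(abs(x-540)<(60 if zz==50 else 30))&(abs(y+170)<110);X=q[k];m=X[:,:2].mean(0);u_,s_,v=np.linalg.svd(X[:,:2]-m,full_matrices=False);a=v[0]*np.sign(v[0][1]);pr=(X[:,:2]-m)@a
    print(zz,k.sum(),m.round(1),np.degrees(np.arctan2(-a[0],a[1])).round(1),pr.min(),pr.max(),(m+a*(pr.max()+pr.min())/2).round(1),X[:,2].max())
E
```

```text
boxes [(0.96, [383.4, 319.0]), (0.65, [316.8, 180.8])]
low z [-7.53927466e+02 -7.48282526e+02 -6.24542334e-01  3.72189605e-01
  4.12937285e+01  3.24991605e+02]
50 4022 [ 538.5 -163.4] 10.0 -99.48744539449959 90.38568171374597 [ 539.3 -167.9] 74.32764626330777
62 2753 [ 538.9 -165.9] 10.3 -47.345045084540516 82.45482642496978 [ 535.8 -148.6] 74.32764626330777
72 311 [ 538.5 -164.2] 10.4 -47.3956274638877 41.28446920848871 [ 539.1 -167.2] 74.32764626330777
```

View pics/w1.png

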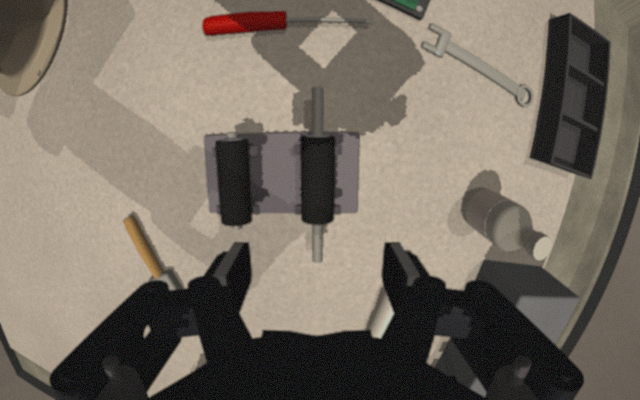

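Wrist view: long-shaft roller at (317,180), shaft from row 90 to 260, centred between the fingers. The short one is at (233,180).

```bash
python3 -m crank '{"dp":[[-0.13,0.45,-4],[0,0,-4],[0,0,-4],[0,0,-4],[0,0,-2.3],[0,0,-1.2],[0,0,0],[0,0,0],[0,0,0],[0,0,0]],"delta_rot":[[0,0,0],[0,0,0],[0,0,0],[0,0,0],[0,0,0],[0,0,0],[0,0,0],[0,0,0],[0,0,0],[0,0,0]],"claw":[60,60,60,60,60,60,60,255,255,255]}' 45;  python3 -m crank '{"dp":[[0,0,0],[0,0,0],[0,0,0],[0,0,0],[0,0,0],[0,0,1],[0,0,2],[0,0,3],[0,0,4],[0,0,4]],"delta_rot":[[0,0,0],[0,0,0],[0,0,0],[0,0,0],[0,0,0],[0,0,0],[0,0,0],[0,0,0],[0,0,0],[0,0,0]],"claw":[255,255,255,255,255,255,255,255,255,255]}'
```

```text
time_s: 4.75
eef_pos: [539.8, -163.3, 38.2]
ee_rot: [0.002, 0.64, 0.769, 0.001]
force: [1.6, 2.8, 7.2]
grip_width: 0.407
time_s: 5.75
eef_pos: [537.5, -162.9, 177.9]
ee_rot: [-0.001, 0.64, 0.769, -0.0]
force: [0.2, -0.1, -3.1]
grip_width: 0.402
```

```bash
python3 - <<'E'
from h import *
s=sense();print(s['eef_pos'],s['force'],s['wrist_torque'])
p,d=capture('wrist');cv2.imwrite("pics/w2.png",p[...,::-1]);q=wcloud(s,d);ok=d>0
w,x,y,z=s['ee_rot'];M=R.from_quat([x,y,z,w]).as_matrix();t=(q-np.array(s['eef_pos']))@M
k=ok&(abs(t[...,1])<10)&(t[...,2]>-45)&(t[...,2]<15)&(abs(t[...,0])<130)
X=t[k]
for a in range(-110,120,10):
    f=(X[:,0]>=a)&(X[:,0]<a+10)
    if f.sum(): print(a,f.sum(),X[f].mean(0).round(1),X[f,2].min().round(1))
print(X[:,0].min(),X[:,0].max())
p,d=capture('top');cv2.imwrite("pics/t2.png",p[...,::-1]);print([(r['p'],r['centre']) for r in pinpoint('top','roller')])
E
```

```text
[ 537.53766604 -162.94394466  177.91896184] [ 0.21423779 -0.14050042 -3.08456031] [-0.0433941  -0.06121703  0.00534033]
-30 258 [-21.8   0.  -32.5] -34.5
-20 797 [-14.9   0.  -32.6] -35.5
-10 908 [ -4.9  -0.1 -32.6] -35.7
0 1019 [  5.2  -0.1 -32.7] -35.5
10 1134 [ 15.1  -0.1 -32.7] -35.2
20 1233 [ 25.1  -0.1 -32.8] -35.7
30 1365 [ 35.   -0.1 -32.8] -35.2
40 1337 [ 43.3  -0.4 -23.5] -35.2
50 728 [ 55.   -1.1 -20.7] -23.5
60 782 [ 65.   -0.9 -20.7] -23.5
70 721 [ 75.   -0.8 -20.9] -23.9
80 738 [ 85.   -0.7 -20.9] -24.0
90 17 [ 90.2  -0.7 -20.2] -22.2
-24.290820680640472 90.57829126622336
[(0.73, [253.7, 271.3]), (0.62, [434.5, 145.3])]
```

View pics/w2.png

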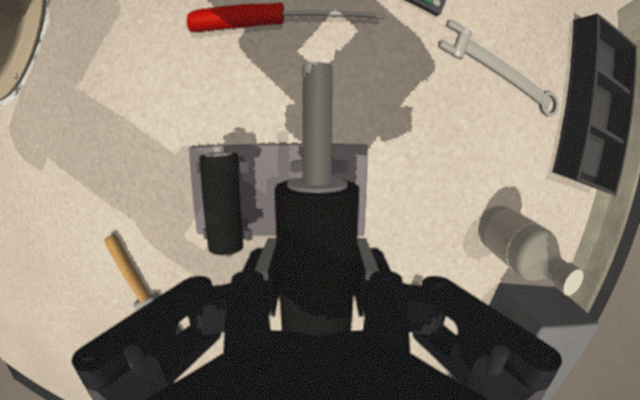

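```bash
python3 -m crank '{"dp":[[-0.2,3,0.5],[-0.2,3.6,0.5],[-0.2,4,0],[-0.2,4,0],[-0.2,4,0],[-0.2,4,0],[-0.1,4,0],[-0.1,3.5,0],[-0.05,1.85,0],[0,0,0]],"delta_rot":[[0,0,-2.5],[0,0,-2.5],[0,0,-2.5],[0,0,-2.5],[0,0,-2.5],[0,0,-2.5],[0,0,-2.5],[0,0,-2.5],[0,0,-2.5],[0,0,0]],"claw":[255,255,255,255,255,255,255,255,255,255]}'
python3 -m crank '{"dp":[[0,0,0],[0,0,0]],"delta_rot":[[0,0,0],[0,0,0]],"claw":[255,255]}'
python3 - <<'E'
from h import *
s=sense();print(s['eef_pos'],s['ee_rot'])
for n in("wrist","top","side"):
    p,d=capture(n);cv2.imwrite(f"pics/{n}3.png",p[...,::-1]);np.save(f"pics/{n}3_d.npy",d);np.save(f"pics/{n}3_p.npy",p)
    q=wcloud(s,d) if n=='wrist' else cloud(n,d)
    k=(d>0)&(q[...,2]>6)&(q[...,2]<18)&(abs(q[...,0]-556)<140)&(abs(q[...,1]-145)<125)
    k=cv2.morphologyEx(k.astype(np.uint8),cv2.MORPH_OPEN,np.ones((5,5)))>0
    print(n,k.sum(),cv2.minAreaRect(q[k][:,:2].astype(np.float32)))
    for t in("nose_left","nose_right","presser_bar","mouth","roller"): print(t,[(r['p'],r['centre']) for r in pinpoint(n,t)][:2])
E
```

```text
time_s: 6.9
eef_pos: [522.6, 158.3, 184.6]
ee_rot: [-0.001, 0.777, 0.63, -0.001]
force: [-0.4, 0.2, -4.9]
grip_width: 0.403
time_s: 7.1
eef_pos: [523.7, 155.3, 185.6]
ee_rot: [-0.0, 0.777, 0.629, -0.001]
force: [-0.2, 0.0, -3.5]
grip_width: 0.405
[523.68769271 155.34826105 185.60982916] [-2.95969013e-04  7.77469703e-01  6.28919926e-01 -7.07071057e-04]
wrist 11608 ((575.1535034179688, 136.92465209960938), (179.52232360839844, 237.6712646484375), 75.74470520019531)
nose_left [(0.47, [306.0, 121.2])]
nose_right [(0.32, [315.3, 282.8])]
presser_bar [(0.69, [508.4, 241.3])]
mouth [(0.58, [316.2, 280.9])]
roller [(0.96, [316.2, 279.3]), (0.65, [147.6, 228.9])]
top 1507 ((548.0924682617188, 120.6368408203125), (118.88777160644531, 195.55014038085938), 87.41120147705078)
nose_left []
nose_right [(0.37, [274.0, 200.4])]
presser_bar [(0.9, [256.3, 139.5]), (0.36, [251.2, 196.0])]
mouth [(0.79, [247.1, 189.7]), (0.71, [253.8, 136.5])]
roller [(0.67, [254.9, 272.5])]
side 4202 ((557.1231079101562, 144.85055541992188), (171.99362182617188, 189.58587646484375), 77.99957275390625)
nose_left [(0.6, [281.5, 327.4])]
nose_right [(0.51, [298.2, 266.3])]
presser_bar [(0.87, [221.8, 253.0])]
mouth [(0.76, [289.2, 292.7])]
roller [(0.95, [280.6, 258.4]), (0.87, [391.9, 310.9])]
```

View pics/wrist3.png

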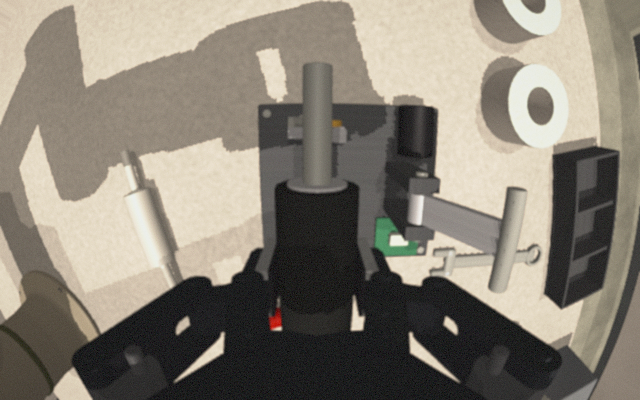

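View pics/side3.png

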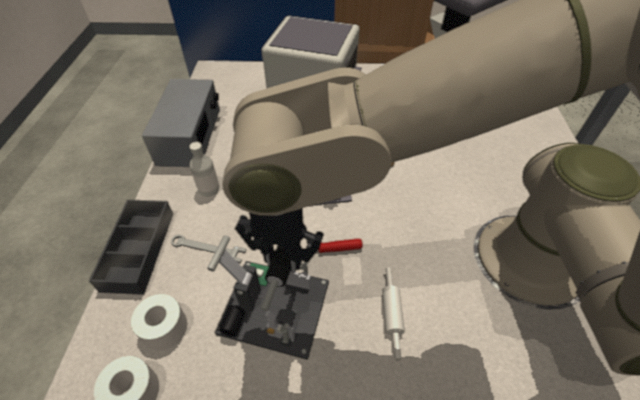

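```bash
python3 - <<'E'
from h import *
d=np.load("pics/wrist3_d.npy");p=np.load("pics/wrist3_p.npy").astype(int)
s=dict(eef_pos=[523.69,155.35,185.6],ee_rot=[0,.77747,.62892,-.0003])
q=wcloud(s,d);M=R.from_quat([.77747,.62892,-.0003,0]).as_matrix();t=(q-np.array(s['eef_pos']))@M
ok=d>0;z=q[...,2]
k=ok&(z>6)&(z<18)&(p.sum(-1)<330)&(t[...,0]>15)&(t[...,0]<80)&(abs(t[...,1])<150)
X=t[k];print("plate y at rows")
for a in range(15,85,10):
    f=abs(X[:,0]-a)<5
    if f.any(): print(a,f.sum(),np.percentile(X[f,1],[0,1,99,100]).round(1),np.median(X[f,2]))
k=ok&(z>6)&(z<18)&(p.sum(-1)<330)&(abs(t[...,1]+35)<20);print("plate x max",np.percentile(t[k][:,0],[98,99,100]))
k=ok&(z>62)&(z<115)&(t[...,0]>45)&(t[...,0]<85)&(abs(t[...,1])<50);X=t[k];Z=z[k]
print("fork",k.sum(),X[:,:2].min(0),X[:,:2].max(0),Z.max())
for lo in range(60,115,8):
    f=(Z>=lo)&(Z<lo+8)
    if f.any(): print(lo,f.sum(),X[f,:2].min(0).round(1),X[f,:2].max(0).round(1))
k=ok&(z>158)&(z<182)&(t[...,1]>80)&(t[...,1]<150)&(abs(t[...,0])<60);X=t[k];print("bar",k.sum(),X.min(0),X.max(0),np.median(X,0))
E
```

```text
plate y at rows
15 510 [-60.5 -59.  124.8 126.6] 173.7426423571393
25 1278 [-60.5 -59.2 124.2 126. ] 173.75223668835764
35 1084 [-61.  -59.  125.  126.4] 173.7980463709355
45 914 [-62.2 -60.9 125.1 125.9] 173.80627759994954
55 820 [-61.7 -60.7 125.1 126.5] 173.73787134547956
65 912 [-61.5 -60.1 124.9 126. ] 173.7339361752775
75 1062 [-61.5 -60.1 124.8 126.7] 173.73531545726092
plate x max [81.34400046 82.12302255 82.96491424]
fork 345 [ 49.75722511 -22.92620374] [68.31873975 20.27958018] 105.17381358816944
84 70 [ 59.6 -22.9] [68.3 16.9]
92 127 [ 49.8 -22.9] [68.3 19.6]
100 148 [49.8 12.2] [59.6 20.3]
bar 2631 [-37.90211264 108.40840808   6.96530698] [ 33.21869755 127.17118824  27.54878297] [  0.46788937 115.73790473  11.24624974]
```

```bash
python3 -m crank '{"dp":[[-0.1,0.2,-2],[0,0,-3],[0,0,-3],[0,0,-1.5],[0,0,-1],[0,0,-0.6],[0,0,-0.6],[0,0,-0.2],[0,0,0],[0,0,0]],"delta_rot":[[0,0,0],[0,0,0],[0,0,0],[0,0,0],[0,0,0],[0,0,0],[0,0,0],[0,0,0],[0,0,0],[0,0,0]],"claw":[255,255,255,255,255,255,255,255,255,255]}'
python3 - <<'E'
from h import *
p,d=capture('wrist');cv2.imwrite("pics/w4.png",p[...,::-1]);p,d=capture('side');cv2.imwrite("pics/s4.png",cv2.resize(p[210:370,190:370],None,fx=3.5,fy=3.5,interpolation=cv2.INTER_CUBIC)[...,::-1])
E
```

```text
time_s: 9.0
eef_pos: [523.2, 158.4, 67.8]
ee_rot: [0.0, 0.777, 0.629, 0.0]
force: [-0.5, -0.8, -3.3]
grip_width: 0.407
```

View pics/w4.png

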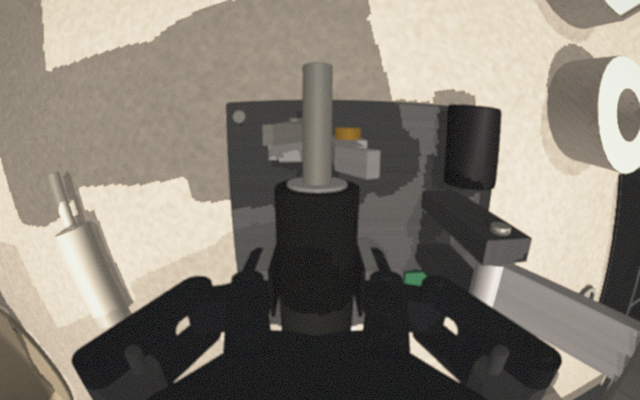

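View pics/s4.png

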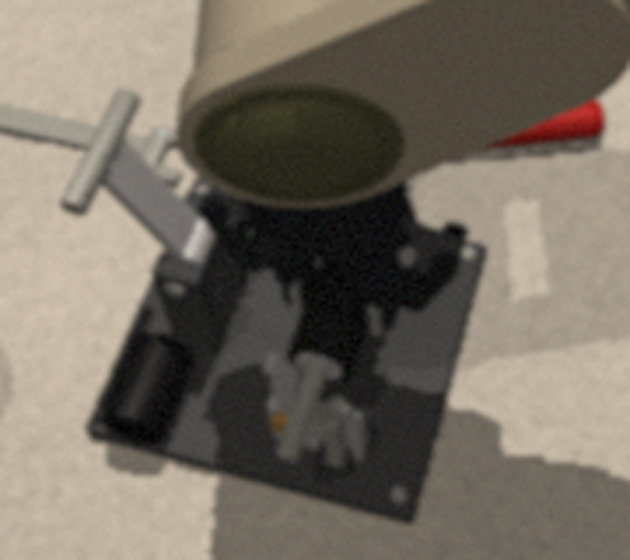

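The shaft lies between the jaw lip (265–300,140) and the flared prong (335–380,155) at column 317. I'll lower the last few mm.

```bash
python3 -m crank '{"dp":[[0,0,-0.2],[0,0,-0.2],[0,0,0],[0,0,0]],"delta_rot":[[0,0,0],[0,0,0],[0,0,0],[0,0,0]],"claw":[255,255,255,255]}'
```

```text
time_s: 9.5
eef_pos: [524.3, 158.3, 64.1]
ee_rot: [0.001, 0.777, 0.629, 0.002]
force: [6.2, 0.0, 1.8]
grip_width: 0.407
```

```bash
python3 -m crank '{"dp":[[0,0,0],[0,0,0],[0,0,0],[0,0,0],[0,0,0],[0,0,2],[0,0,3],[0,0,4],[0,0,3],[0,0,0]],"delta_rot":[[0,0,0],[0,0,0],[0,0,0],[0,0,0],[0,0,0],[0,0,0],[0,0,0],[0,0,0],[0,0,0],[0,0,0]],"claw":[110,90,70,60,60,60,60,60,60,60]}'
python3 -m crank '{"dp":[[0,0,0],[0,0,0]],"delta_rot":[[0,0,0],[0,0,0]],"claw":[255,255]}'
python3 - <<'E'
from h import *
s=sense();print(s['eef_pos'],s['force'])
p,d=capture('wrist');cv2.imwrite("pics/w5.png",p[...,::-1]);q=wcloud(s,d)
w,x,y,z=s['ee_rot'];M=R.from_quat([x,y,z,w]).as_matrix();t=(q-np.array(s['eef_pos']))@M
k=(d>0)&(abs(t[...,1])<16)&(q[...,2]>70)&(q[...,2]<115)&(t[...,0]>-60)&(t[...,0]<120)
X=t[k];Z=q[...,2][k]
for a in range(-60,120,15):
    f=(X[:,0]>=a)&(X[:,0]<a+15)
    if f.sum(): 
        g=f&(Z>np.percentile(Z[f],85)); print(a,f.sum(),X[g].mean(0).round(1),Z[f].max().round(1))
print(X[:,0].min(),X[:,0].max())
p,d=capture('side');cv2.imwrite("pics/s5.png",cv2.resize(p[210:370,190:370],None,fx=3.5,fy=3.5,interpolation=cv2.INTER_CUBIC)[...,::-1])
E
```

```text
time_s: 10.5
eef_pos: [524.5, 158.6, 187.4]
ee_rot: [0.002, 0.777, 0.629, 0.003]
force: [-0.0, -0.8, 0.2]
grip_width: 0.762
time_s: 10.7
eef_pos: [522.3, 158.3, 182.0]
ee_rot: [-0.001, 0.777, 0.629, -0.001]
force: [-0.4, 0.6, -0.8]
grip_width: 0.438
[522.28069999 158.3091661  181.96846149] [-0.35451712  0.61817863 -0.81281076]
-60 352 [-50.3   6.2  83.9] 101.7
-45 621 [-37.1   1.1  84.3] 99.0
-30 675 [-22.5   1.3  84.2] 99.1
-15 720 [-6.6  1.1 84.3] 99.0
0 751 [ 7.3  1.1 84.3] 99.2
15 795 [22.7  1.5 84.2] 99.1
30 794 [35.7  1.2 84.2] 99.0
45 525 [52.3 14.1 83.1] 101.8
60 424 [ 63.8 -11.6  92.1] 95.7
75 304 [82.5  1.4 95.6] 87.2
90 3 [90.1 -3.3 99.3] 82.7
-59.96625521589334 90.21608774455339
```

View pics/w5.png

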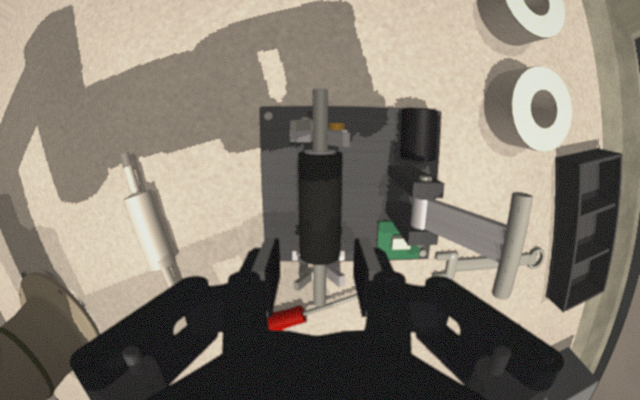

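View pics/s5.png

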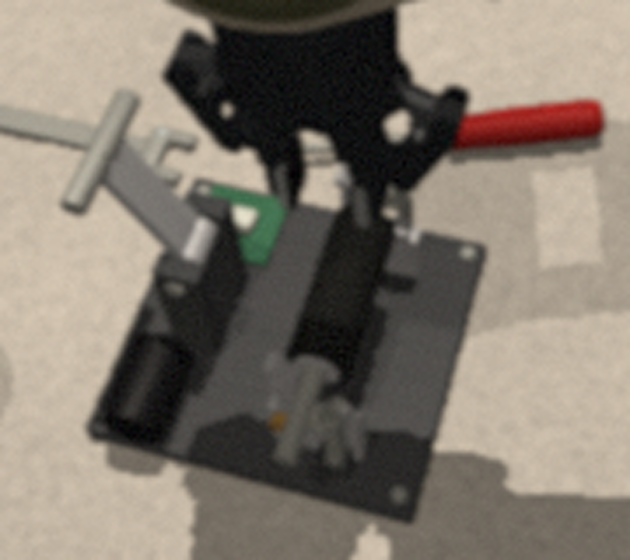

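Roller rests level on the jaws: sleeve top at 99 mm along its whole length. Next: close, centre over the sleeve, then press.

```bash
python3 -m crank '{"dp":[[0,-0.5,0],[0,0,-1],[0,0,-2],[0,0,-2],[0,0,-1.5],[0,0,-0.8],[0,0,0],[0,0,0],[0,0,0]],"delta_rot":[[0,0,0],[0,0,0],[0,0,0],[0,0,0],[0,0,0],[0,0,0],[0,0,0],[0,0,0],[0,0,0]],"claw":[255,255,255,255,255,255,255,255,255]}'
```

```text
time_s: 11.7
eef_pos: [523.3, 153.4, 111.0]
ee_rot: [0.0, 0.777, 0.629, 0.001]
force: [-0.4, 0.3, -0.1]
grip_width: -0.003
```

```bash
python3 -m crank '{"dp":[[0,0,-0.6],[0,0,-0.5],[0,0,-0.3],[0,0,-0.3],[0,0,0]],"delta_rot":[[0,0,0],[0,0,0],[0,0,0],[0,0,0],[0,0,0]],"claw":[255,255,255,255,255]}'
python3 -m crank '{"dp":[[0,0,-0.3],[0,0,-0.3],[0,0,0]],"delta_rot":[[0,0,0],[0,0,0],[0,0,0]],"claw":[255,255,255]}'
```

```text
time_s: 12.2
eef_pos: [522.9, 153.4, 93.2]
ee_rot: [0.0, 0.777, 0.629, 0.0]
force: [-0.4, -0.7, -0.1]
grip_width: 0.005
time_s: 12.5
eef_pos: [523.1, 153.4, 87.3]
ee_rot: [0.0, 0.777, 0.629, 0.0]
force: [-0.5, 0.9, 2.0]
grip_width: 0.001
```

```bash
python3 - <<'E'
from h import *
p,d=capture('wrist');cv2.imwrite("pics/w6.png",p[...,::-1])
p,d=capture('side');cv2.imwrite("pics/s6.png",cv2.resize(p[210:370,190:370],None,fx=3.5,fy=3.5,interpolation=cv2.INTER_CUBIC)[...,::-1])
print(sense()['force'],sense()['eef_pos'])
E
```

```text
[0.6554834  0.25071889 2.56591896] [522.94288692 153.39438626  87.24136213]
```

View pics/w6.png

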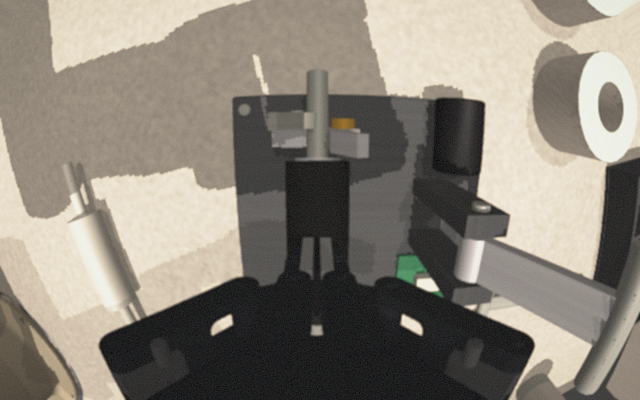

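View pics/s6.png

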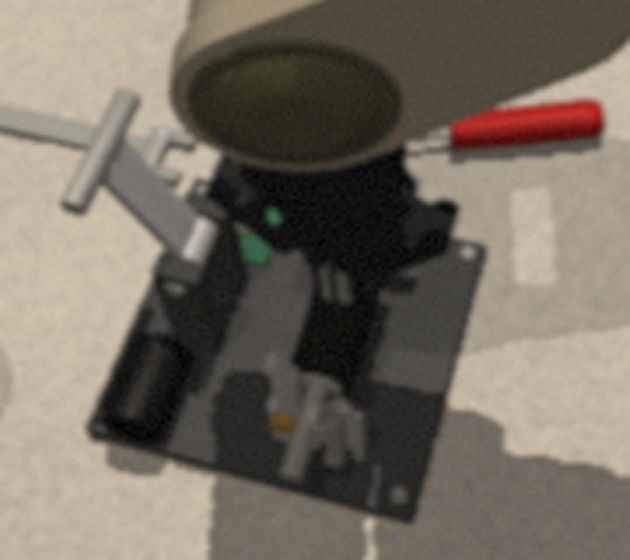

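```bash
for i in 1; do python3 -m crank '{"dp":[[0,0,-0.2],[0,0,-0.2],[0,0,0]],"delta_rot":[[0,0,0],[0,0,0],[0,0,0]],"claw":[255,255,255]}'; done
```

```text
time_s: 12.9
eef_pos: [522.5, 153.3, 82.6]
ee_rot: [-0.0, 0.777, 0.629, -0.001]
force: [0.3, -1.4, 0.7]
grip_width: 0.002
```

```bash
python3 -m crank '{"dp":[[0,0,-0.2],[0,0,-0.2],[0,0,0]],"delta_rot":[[0,0,0],[0,0,0],[0,0,0]],"claw":[255,255,255]}'
```

```text
time_s: 13.2
eef_pos: [522.6, 153.4, 78.8]
ee_rot: [-0.0, 0.777, 0.629, -0.0]
force: [-0.7, 0.1, -0.3]
grip_width: 0.001
```

```bash
python3 -m crank '{"dp":[[0,0,-0.15],[0,0,0],[0,0,0]],"delta_rot":[[0,0,0],[0,0,0],[0,0,0]],"claw":[255,255,255]}'; python3 - <<'E'
from h import *
print(sense()['force'])
p,d=capture('wrist');cv2.imwrite("pics/w7.png",p[...,::-1])
E
```

```text
time_s: 13.5
eef_pos: [523.0, 153.4, 77.9]
ee_rot: [0.0, 0.777, 0.629, 0.0]
force: [0.3, -1.0, 1.8]
grip_width: 0.002
[ 0.28168735 -1.04163306  1.76026337]
```

View pics/w7.png

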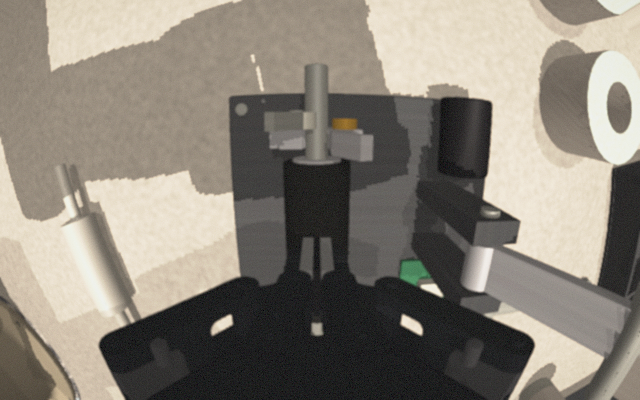

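```bash
python3 -m crank '{"dp":[[0,0,-0.1],[0,0,0],[0,0,0]],"delta_rot":[[0,0,0],[0,0,0],[0,0,0]],"claw":[255,255,255]}'; python3 -m crank '{"dp":[[0,0,-0.1],[0,0,0],[0,0,0]],"delta_rot":[[0,0,0],[0,0,0],[0,0,0]],"claw":[255,255,255]}'
```

```text
time_s: 13.85
eef_pos: [523.6, 153.3, 77.8]
ee_rot: [0.001, 0.777, 0.629, 0.001]
force: [-1.5, -1.0, 8.2]
grip_width: 0.0
time_s: 14.15
eef_pos: [524.1, 153.2, 77.6]
ee_rot: [0.001, 0.777, 0.629, 0.001]
force: [-1.3, -2.0, 14.5]
grip_width: -0.003
```

```bash
python3 -m crank '{"dp":[[0,0,-0.15],[0,0,0],[0,0,0]],"delta_rot":[[0,0,0],[0,0,0],[0,0,0]],"claw":[255,255,255]}'; python3 -m crank '{"dp":[[0,0,0.5],[0,0,1.5],[0,0,2.5],[0,0,3],[0,0,3],[0,0,2],[0,0,0],[0,0,0]],"delta_rot":[[0,0,0],[0,0,0],[0,0,0],[0,0,0],[0,0,0],[0,0,0],[0,0,0],[0,0,0]],"claw":[255,255,255,255,255,255,255,255]}'
python3 - <<'E'
from h import *
s=sense();print(s['eef_pos'],s['force'])
p,d=capture('wrist');cv2.imwrite("pics/w8.png",p[...,::-1]);q=wcloud(s,d)
w,x,y,z=s['ee_rot'];M=R.from_quat([x,y,z,w]).as_matrix();t=(q-np.array(s['eef_pos']))@M
k=(d>0)&(abs(t[...,1])<8)&(q[...,2]>45)&(q[...,2]<115)&(t[...,0]>-110)&(t[...,0]<120)
X=t[k];Z=q[...,2][k]
for a in range(-110,120,10):
    f=(X[:,0]>=a)&(X[:,0]<a+10)
    if f.sum(): print(a,f.sum(),Z[f].max().round(1),np.median(Z[f]).round(1))
print(X[:,0].max())
p,d=capture('side');cv2.imwrite("pics/s8.png",cv2.resize(p[210:370,190:370],None,fx=3.5,fy=3.5,interpolation=cv2.INTER_CUBIC)[...,::-1])
E
```

```text
time_s: 14.45
eef_pos: [525.0, 153.0, 77.4]
ee_rot: [0.002, 0.777, 0.629, 0.002]
force: [-2.0, -3.9, 22.8]
grip_width: -0.003
time_s: 15.25
eef_pos: [522.5, 153.4, 198.5]
ee_rot: [-0.0, 0.777, 0.629, -0.0]
force: [-0.1, -0.8, -0.5]
grip_width: -0.002
[522.54261749 153.37778355 198.51196449] [-0.11497408 -0.81673183 -0.50890125]
-50 3 75.8 75.8
-40 170 78.9 76.9
-30 176 78.7 77.0
-20 187 79.7 76.9
-10 193 79.0 76.9
0 201 79.1 77.0
10 219 79.4 76.8
20 213 78.7 76.9
30 225 79.7 77.0
40 220 79.4 75.8
50 198 90.8 64.9
60 198 91.5 65.9
70 145 78.1 65.1
80 142 67.0 64.8
90 88 67.0 64.9
96.17280991952812
```

View pics/w8.png

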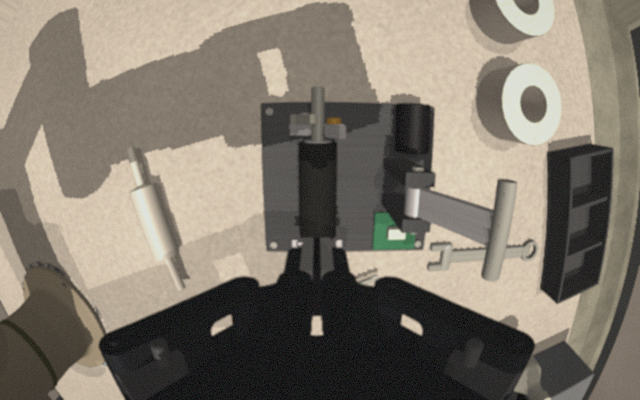

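View pics/s8.png

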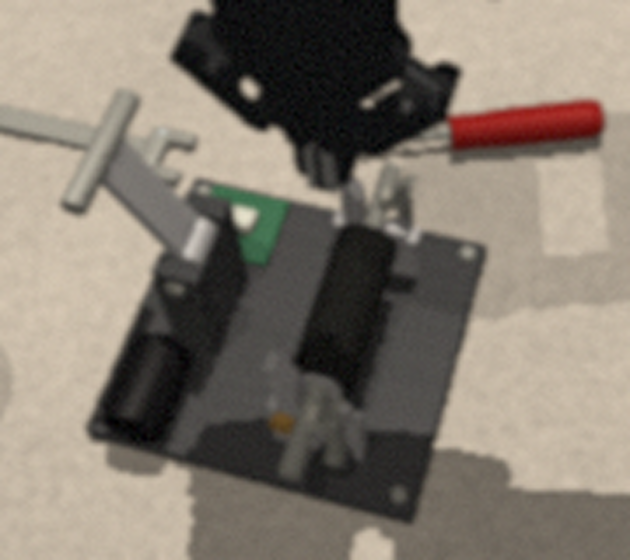

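Sleeve top is level at about 78 mm and the shaft end top at about 66 mm, so the roller is home with the jaws back over it. Next I'll go behind the arm, over the bar.

```bash
python3 -m crank '{"dp":[[0,0,2.5],[3,-0.65,0],[4,-0.9,0],[4,-0.9,0],[3,-0.65,0],[1.8,-0.4,0],[0,0,0],[0,0,0]],"delta_rot":[[0,0,0],[0,0,0],[0,0,0],[0,0,0],[0,0,0],[0,0,0],[0,0,0],[0,0,0]],"claw":[255,255,255,255,255,255,255,255]}'
python3 - <<'E'
from h import *
s=sense();print(s['eef_pos'],s['force'])
p,d=capture('side');cv2.imwrite("pics/s9.png",cv2.resize(p[130:370,130:370],None,fx=2.5,fy=2.5,interpolation=cv2.INTER_CUBIC)[...,::-1])
p,d=capture('wrist');cv2.imwrite("pics/w9.png",p[...,::-1])
E
```

```text
time_s: 16.15
eef_pos: [680.4, 118.4, 222.7]
ee_rot: [-0.001, 0.777, 0.629, -0.001]
force: [-0.2, 0.4, -1.1]
grip_width: 0.001
[680.42663268 118.43230585 222.73652514] [-0.16886273  0.38068286 -1.08572931]
```

View pics/s9.png

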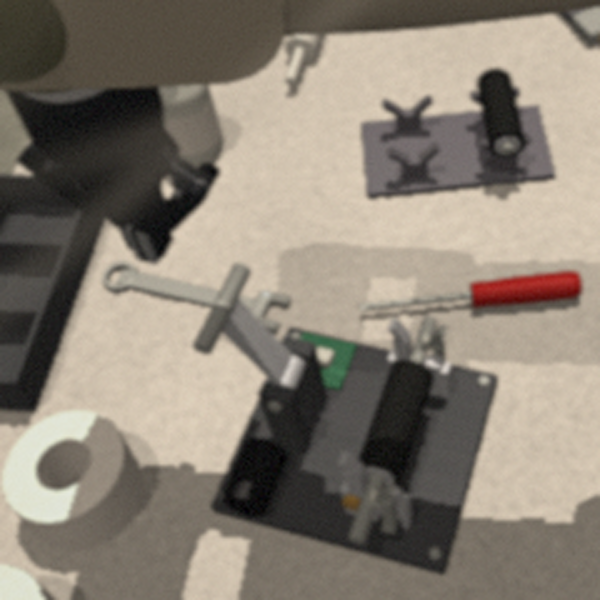

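View pics/w9.png

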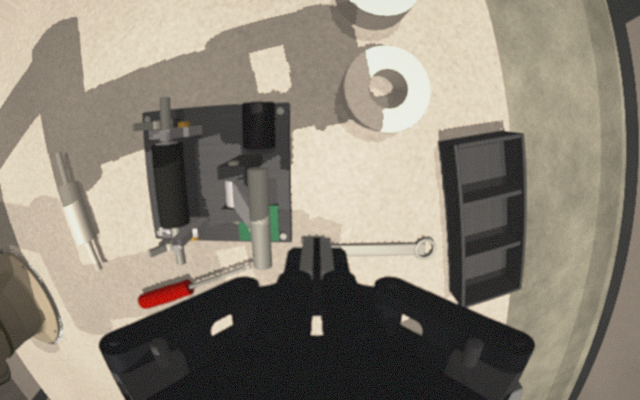

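```bash
python3 -m crank '{"dp":[[0,0,-2],[0,0,-2],[0,0,-1.6],[0,0,-1],[0,0,0]],"delta_rot":[[0,0,0],[0,0,0],[0,0,0],[0,0,0],[0,0,0]],"claw":[255,255,255,255,255]}'
python3 -m crank '{"dp":[[-1,0.2,0],[-1,0.2,0],[-0.5,0.1,0],[-0.5,0.1,0]],"delta_rot":[[0,0,0],[0,0,0],[0,0,0],[0,0,0]],"claw":[255,255,255,255]}'
python3 - <<'E'
from h import *
s=sense();print(s['eef_pos'],s['force'])
p,d=capture('wrist');cv2.imwrite("pics/w10.png",p[...,::-1])
E
```

```text
time_s: 16.75
eef_pos: [680.0, 118.6, 157.3]
ee_rot: [-0.001, 0.777, 0.629, -0.001]
force: [-0.1, 0.2, -0.2]
grip_width: 0.002
time_s: 17.15
eef_pos: [651.1, 124.4, 159.6]
ee_rot: [0.001, 0.777, 0.629, 0.001]
force: [1.0, -0.4, 1.8]
grip_width: -0.003
[651.11898667 124.4130681  159.55731716] [ 0.95539964 -0.35162301  1.80181639]
```

View pics/w10.png

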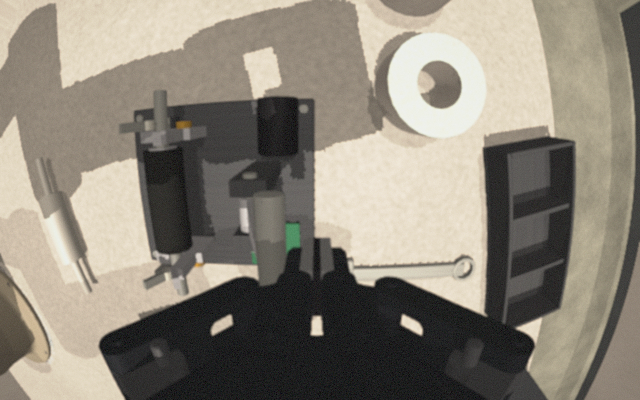

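```bash
python3 -m crank '{"dp":[[-0.8,0.17,0.1],[-0.8,0.17,0.1],[-0.8,0.17,0.1],[-0.8,0.17,0.1],[-0.5,0.1,0],[-0.5,0.1,0],[0,0,0]],"delta_rot":[[0,0,0],[0,0,0],[0,0,0],[0,0,0],[0,0,0],[0,0,0],[0,0,0]],"claw":[255,255,255,255,255,255,255]}'
python3 - <<'E'
from h import *
s=sense();print(s['eef_pos'],s['force'])
p,d=capture('wrist');cv2.imwrite("pics/w11.png",p[...,::-1])
E
```

```text
time_s: 17.9
eef_pos: [608.3, 133.4, 162.3]
ee_rot: [-0.0, 0.777, 0.629, -0.0]
force: [-0.2, 0.6, 0.2]
grip_width: 0.001
[608.34765462 133.37890454 162.33915418] [-0.22539318  0.60064592  0.24745711]
```

View pics/w11.png

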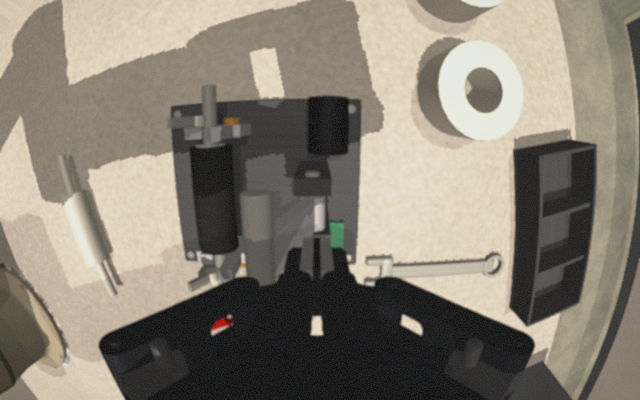

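The bar has passed upright and is falling. I'll retreat upward and back, then look.

```bash
python3 -m crank '{"dp":[[1,-0.2,2],[1,-0.2,3],[1,0,3],[0,-2,3],[0,-4,2],[0,-4,0],[0,-4,0],[0,-4,0],[0,-4,0],[0,0,0]],"delta_rot":[[0,0,0],[0,0,0],[0,0,0],[0,0,0],[0,0,0],[0,0,0],[0,0,0],[0,0,0],[0,0,0],[0,0,0]],"claw":[255,255,255,255,255,255,255,255,255,255]}'
python3 - <<'E'
from h import *
s=sense();print(s['eef_pos'],s['force'])
a,d=capture('side');b,d2=capture('top')
for n,dd in(('side',d),('top',d2)):
    q=cloud(n,dd);z=q[...,2];U=(q[...,:2]-[522,152])@np.array([[.978,.21],[-.21,.978]])
    for nm,k in(("bar/top z>80",(dd>0)&(z>82)&(z<130)&(abs(U[...,1])<34)&(U[...,0]>-40)&(U[...,0]<60)),("sleeve ends",(dd>0)&(abs(abs(U[...,1])-41)<4)&(abs(U[...,0])<8)&(z>60)),("shaft out",(dd>0)&(abs(abs(U[...,1])-84)<9)&(abs(U[...,0])<8)&(z>30))):
        print(n,nm,k.sum(),U[k].mean(0).round(1) if k.any() else '',np.percentile(z[k],[50,97]).round(1) if k.any() else '')
        if nm!="bar/top z>80":
            for sg in(1,-1):
                kk=k&(U[...,1]*sg>0)
                if kk.any(): print("   side",sg,kk.sum(),np.percentile(z[kk],[50,97]).round(1))
cv2.imwrite("pics/s12.png",cv2.resize(a[130:370,130:370],None,fx=2.5,fy=2.5,interpolation=cv2.INTER_CUBIC)[...,::-1])
cv2.imwrite("pics/t12.png",cv2.resize(b[100:260,190:410],None,fx=3.6,fy=3.6,interpolation=cv2.INTER_CUBIC)[...,::-1])
E
```

```text
time_s: 18.95
eef_pos: [638.7, -95.7, 291.6]
ee_rot: [0.0, 0.779, 0.627, -0.001]
force: [-1.1, 0.3, -0.7]
grip_width: -0.003
[638.67362303 -95.70410066 291.55896716] [-1.05445201  0.29842357 -0.71182982]
side bar/top z>80 636 [19.8  1.8] [91.5 94.8]
side sleeve ends 49 [-0.8 20.8] [77.4 79.9]
   side 1 37 [77.4 80. ]
   side -1 12 [77.9 79.2]
side shaft out 104 [ 1.4 24. ] [65.2 67.7]
   side 1 67 [65.  67.5]
   side -1 37 [65.6 68.1]
top bar/top z>80 347 [18.4  0.2] [91.3 96. ]
top sleeve ends 38 [ -0.1 -11.1] [76.9 79.9]
   side 1 14 [77.2 80.6]
   side -1 24 [76.4 79.3]
top shaft out 31 [ 0.5 84.2] [65.7 68.5]
   side 1 31 [65.7 68.5]
```

View pics/s12.png

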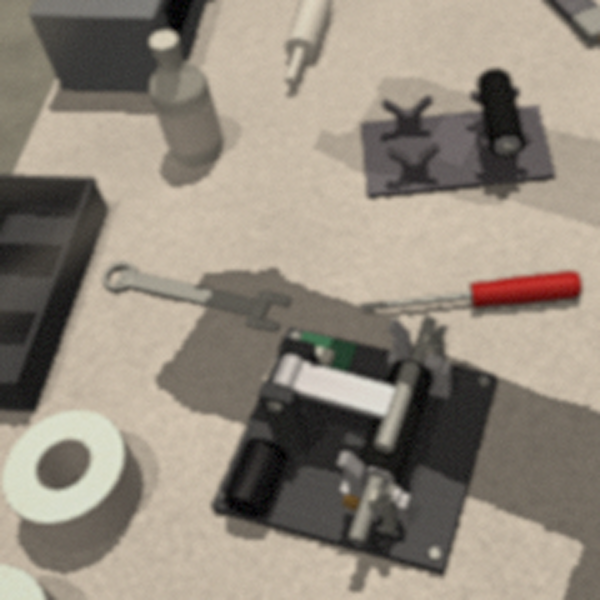

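View pics/t12.png

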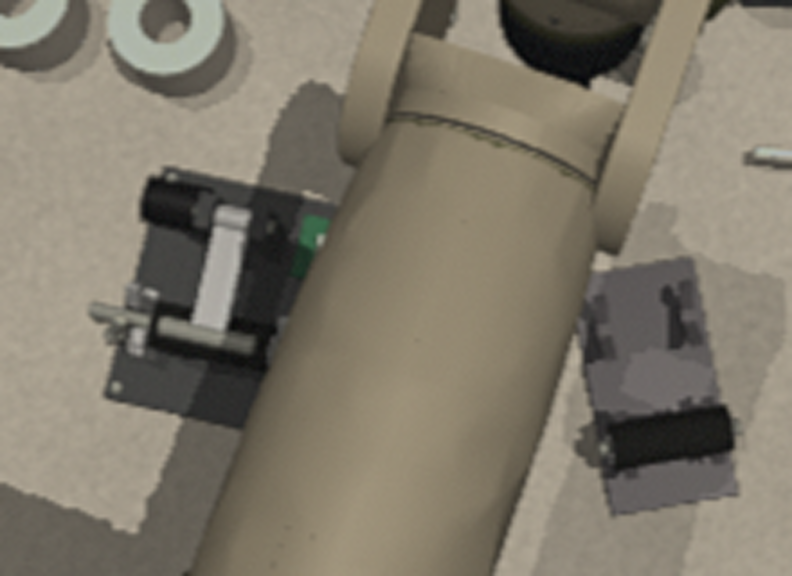

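Bar (side crop 400,415) lies on the sleeve. Both shaft ends measure about 65.5 mm on top (66 when home), and the short roller is still in its bay.

```bash
python3 -c "
from rig import *
print(finish_job(),sense()['time_s'])"
```

```text
the job is handed in; nothing more can be done
the job is handed in; nothing more can be done
```

The long-shaft roller is home in the forks with the pressure arm's bar resting on it, and the job is handed in. The clock read 18.95 s after the last move, against the 59 s limit.

- **Laying it on the jaws:** I took the roller from the cradle, laid it across the forks and let go. It lay level on the jaws, with the sleeve top at about 99 mm.
- **Pressing it home:** I pressed it down with the closed gripper until it met a hard stop at 77.6 mm, then up to about 23 N.
- **Pressure arm:** I pushed the arm over from behind. It passed upright and fell onto the roller.

**Last checks:** The side camera puts the sleeve top level at about 77–78 mm. The top of the shaft reads about 65–66 mm at both ends, where 66 is fully home. The bar lies on the sleeve, the short roller is still in its bay, and the gripper is well clear.

**Not fully confirmed:**
- In the last top view the robot arm hid the -y end of the shaft, so only the side camera measured that end.
- The force readings did not catch the push past the jaws. They were 2–3 N or less on the way down, so the hard stop and the measured heights are what show it is home.

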